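# Gauge a flat-bar offcut and rack it by thickness

### The job

Take the flat-bar offcut from the slot at the white-painted end of the wooden block, stand it in the mouth of the taper gauge and slide it squarely along the slot until it wedges lightly between both jaws; never force it. Read the colour band beside its leading edge, then draw it back out and stand it fully down in the rack socket of that colour and let go of it there, without dropping it. Leave the other two offcuts and the tools on the bench alone.

Things in the scene. Friction and masses are not known exactly. Their poses are not given: they have to be found in the camera images.
- strip_a_mid (a point): centre (half-way up) of a bright steel flat-bar offcut standing upright: 25 mm wide along its x, 100 mm tall (z), thickness along its y 6, 8 or 10 mm (the three differ; which is which is unknown until gauged), 0.1 to 0.22 kg. All three start in the wooden block, in any order, feet 8 mm above the bench; only the one at next_slot is to be handled
- strip_b_mid (a point): centre (half-way up) of a bright steel flat-bar offcut standing upright: 25 mm wide along its x, 100 mm tall (z), thickness along its y 6, 8 or 10 mm (the three differ; which is which is unknown until gauged), 0.1 to 0.22 kg. All three start in the wooden block, in any order, feet 8 mm above the bench; only the one at next_slot is to be handled
- strip_c_mid (a point): centre (half-way up) of a bright steel flat-bar offcut standing upright: 25 mm wide along its x, 100 mm tall (z), thickness along its y 6, 8 or 10 mm (the three differ; which is which is unknown until gauged), 0.1 to 0.22 kg. All three start in the wooden block, in any order, feet 8 mm above the bench; only the one at next_slot is to be handled
- next_slot (a point): top mouth of the slot at the white-painted end of the wooden block, at the centre of the slot, 38 mm above the bench; the slot is 13 mm by 29 mm and 30 mm deep, long side along the point's y. The block is fixed, 190 x 64 x 38 mm, long along the point's x; the two other slots lie 60 mm and 120 mm from this one along the point's +x.
- gauge: fixed steel taper gauge; origin at the centre of its underside, z up, x along the slot from wide mouth to narrow end. Base plate 200 x 100 mm, top 10 mm above the bench. The two straight jaws span x = -30 mm (mouth) to +90 mm; slot centred on y = 0. Jaw ends flare from x = -42 mm; from -100 to -42 mm the plate is bare: room to stand an offcut down before sliding it in
- gauge_mouth (a point): middle of the slot's mouth, on the base plate (10 mm above the bench), axes as the gauge's. Slot 14 mm wide here, narrowing evenly to 4.5 mm 120 mm along x. Colour bands on the jaw tops by distance along x: blue 38 to 63 mm (gap 11 to 9), yellow 63 to 88 (9 to 7), red 88 to 114 (7 to 5). The wedged offcut's leading edge, 12.5 mm ahead of its centre, stands beside its band
- jaw_left: fixed ground steel jaw on the +y side of the gauge slot, 120 x 28 x 22 mm, top 32 mm above the bench; origin at the mouth end of its inner face, at its foot; axes as the gauge's. Light pressure of a few newtons wedges an offcut against it and friction then holds it until it is pulled back; more than 30 N is forcing it
- jaw_right: fixed ground steel jaw on the -y side of the gauge slot, 120 x 28 x 22 mm, top 32 mm above the bench; origin at the mouth end of its inner face, at its foot; axes as the gauge's. Light pressure of a few newtons wedges an offcut against it and friction then holds it until it is pulled back; more than 30 N is forcing it
- red_socket_floor (a point): centre of the inner floor of the red-painted rectangular-tube socket of the stock rack, 9 mm above the bench; inside 14 mm along the point's x by 30 mm along its y, 35 mm deep, 3 mm walls, open at the top (44 mm above the bench). The three sockets are fixed in a row along x at 60 mm spacing, in any order.
- yellow_socket_floor (a point): centre of the inner floor of the yellow-painted rectangular-tube socket of the stock rack, 9 mm above the bench; inside 14 mm along the point's x by 30 mm along its y, 35 mm deep, 3 mm walls, open at the top (44 mm above the bench). The three sockets are fixed in a row along x at 60 mm spacing, in any order.
- blue_socket_floor (a point): centre of the inner floor of the blue-painted rectangular-tube socket of the stock rack, 9 mm above the bench; inside 14 mm along the point's x by 30 mm along its y, 35 mm deep, 3 mm walls, open at the top (44 mm above the bench). The three sockets are fixed in a row along x at 60 mm spacing, in any order.
- hammer_mid (a point): loose hammer lying on the bench, 270 mm long; a point 10 mm above the bench near the middle of its length, x along the handle; not to be moved
- file_mid (a point): loose flat file with a round wooden handle, 230 mm long by 22 mm, lying along its x; a point near its middle, 10 mm above the bench; not to be moved
- tin_mid (a point): centre of a loose standing tin, 60 mm across and 70 mm tall; not to be moved
Things that resemble listed ones, but are neither listed nor needed, are in the scene too. What is shaped like the part that bears next_slot but green or turquoise is not meant.

How it is judged:
By the outcome, as a careful person would: the job done as asked, in the order asked, and still so for the second after the job is handed in, with the robot touching nothing.
It also fails if it takes over 61 s, if anything falls off the work surface, if the arm or the gripper's body presses on something with over 40 N, if the wrist force passes 120 N, or if a joint passes its speed limit or range.

### The arm

A 6-joint arm with a two-finger parallel gripper is mounted at the origin on the work surface. World frame = base frame: x ahead of the robot, y to its left, z up, the work surface at z = 0. Lengths are in mm, angles in rad, forces in N, time in s.
With the tool pointing down it reaches from about 400 to 925 mm from the base axis. Payload 12.5 kg.
Tool frame: the origin (TCP) lies at the very end of the fingers, on their centre line; the grasp point (between the pads) lies env.hold_point_z behind it (env.hold_point_z is the distance from the TCP to the grasp point, in mm); y points along the fingers, z is the direction in which the jaws open and shut, and the axes are right-handed (so a half turn about y gives the same grasp; the last joint's range is limited). The gripper opens to 95 mm and grips with 3 to 60 N. Pads are 20 mm wide; open, the fingers measure 119 mm over their backs; the gripper's body (75 mm by 180 mm) begins 59 mm behind the grasp point.
Start: joints at [1.038, 0.491, 1.559, -0, 1.092, -0.106], TCP at [258.711, 568.96, 214.661] pointing down, gripper open.
Joint ranges: [-3.1, 3.1], [-0.84, 2.19], [0.05, 2.79], [-1.13, 4.28], [0.06, 2.93], [-2.69, 2.69]. Speed limits (rad/s): [2.22, 2.22, 2.79, 3.14, 3.14, 3.14].

### API

Orientations are given as [roll, pitch, yaw] about the fixed x, y, z axes, in that order (R = Rz(yaw) Ry(pitch) Rx(roll)).
In Python, from cell import env gives the robot as it stands.
- The arm moves only by the shell command python3 -m inch 'ROWS'. ROWS is JSON, one flat list of numbers, 7 for each row, row after row: the shift along the tool's x, y, z in m, then the turn, a rotation vector about the tool's x, y, z in degrees, then the closure, from -1 (fully open) to 1 (shut). In form: [tx, ty, tz, ax, ay, az, hand, tx, ty, tz, ax, ay, az, hand, ...]. A call has 1 to 10 rows; each row shifts and turns the commanded pose from where the row before left it, along the tool's axes as they then stand; what a row does not reach is not made up. A row lasts 1/10 s, in which the tool goes at most 50 mm and 8.59 degrees, less where a joint would pass 70% of its speed; a pose out of reach is approached as far as the arm can. A call is refused whole if a number of a shift passes 0.05 or a number of a turn 8.59, either way. A call with a gripper value outside its range is refused whole. The fingers move at their own pace and stop on an object; the grip force is fixed at half the most. Time passes only in rows, so rows that do not move let the fingers close. It gives the time, the measured TCP pose, the force and the opening at its end, in the units of the state.
- env.state(): the state, without advancing time (a new reading comes with each control period).
- env.read_camera(name): name is "scene" or "side" or "wrist"; returns a dict with "pixels" (420x560x3 uint8, blue, green, red), "depth" (420x560 float32, mm along the optical axis (not along the pixel's ray), 0 where there is no reading), "mtx" (3x3 intrinsics, pixels), "R" (3x3) and "t" (3): a world point X has camera coordinates R X + t. Camera axes: x right, y down, z forward; pixel columns grow to the right and rows downward; lengths in mm; the calibration is good to about 2 mm. The wrist camera is an equidistant fisheye: a pixel r from the principal point sees the ray r / f radians off the axis. A picture is of the moment at which its call begins.
- env.job_done(): hands the job in, once; it reports no verdict.
The state is a dict: "t": time; "joints": joint angles; "qvel": joint speeds; "tau": joint torques, N m; "eef_pos": TCP position; "tcp_rot": TCP orientation; "ft_force": force on the tool from outside, world axes, zero at the start; "moment": the same for the moment, N m; "opening": opening from 0.0 (shut) to 1.0 (fully open).
Only numpy, scipy, OpenCV 4.12 (cv2) and the standard library are available. Lean on these libraries where they do the work, as an engineer would, in place of code of your own. Each camera call takes 0.05 s, during which the arm holds its last target.

## Working session

There is one attempt and no reset: what is moved stays moved. The work goes in short steps, Python scripts to look and compute and a shell command to move; the robot and the scene stay as the last step left them, time stands still between calls to the robot, and variables do not carry over. Pictures are saved under pics/ and viewed, and the job is handed in when it is done.

```bash
ls; mkdir -p pics
python3 - <<'E'
from cell import env
import cv2,pickle
print(env.state(), env.hold_point_z)
d={}
for n in ["scene","side","wrist"]:
    c=env.read_camera(n); d[n]=c; cv2.imwrite(f"pics/{n}0.png",c["pixels"]); print(n,c["mtx"],c["R"],c["t"])
pickle.dump(d,open("cam0.pkl","wb"))
E
```

```text
pics
{'t': 0.0, 'joints': array([ 1.03839159e+00,  4.91549408e-01,  1.55947707e+00, -2.90495982e-05,
        1.09166315e+00, -1.05608035e-01]), 'qvel': array([-0.00181693, -0.00028574, -0.00100997, -0.00110987, -0.00069389,
       -0.00115662]), 'tau': array([ 8.36797371e-04, -6.12654090e+01, -2.58189315e+01,  6.92310906e-02,
        4.81397426e-02, -9.55186692e-05]), 'eef_pos': array([258.58644959, 568.72418294, 214.05853445]), 'tcp_rot': array([-1.57188991e+00,  9.00147825e-05, -4.26783346e-01]), 'ft_force': array([-0.24508889, -0.42264159,  0.81818309]), 'moment': array([0.01904093, 0.001455  , 0.01159735]), 'opening': 1.000333868871822} 18.8
scene [[389.4443673    0.         282.31307874]
 [  0.         389.4443673  214.17460196]
 [  0.           0.           1.        ]] [[-0.18316342  0.98287688 -0.02010477]
 [ 0.57761729  0.09104811 -0.81121422]
 [-0.79549319 -0.16019764 -0.58440337]] [  44.42882621 -254.96153489 1297.68557178]
side [[381.35481056   0.         281.37926928]
 [  0.         381.35481056 207.63825195]
 [  0.           0.           1.        ]] [[ 0.99793915 -0.0633932  -0.00993801]
 [-0.0429789  -0.54534432 -0.83710954]
 [ 0.04764742  0.83581151 -0.54694501]] [-510.94714865  105.90842215  913.67384432]
wrist [[325.1922621    0.         278.33034009]
 [  0.         325.1922621  210.03852028]
 [  0.           0.           1.        ]] [[ 4.14567640e-01  9.10018494e-01  1.14869533e-04]
 [ 8.79529915e-01 -4.00710670e-01  2.56628308e-01]
 [ 2.33582536e-01 -1.06288761e-01 -9.66510165e-01]] [-625.17676604  -28.67448904  390.77753793]
```

View pics/scene0.png

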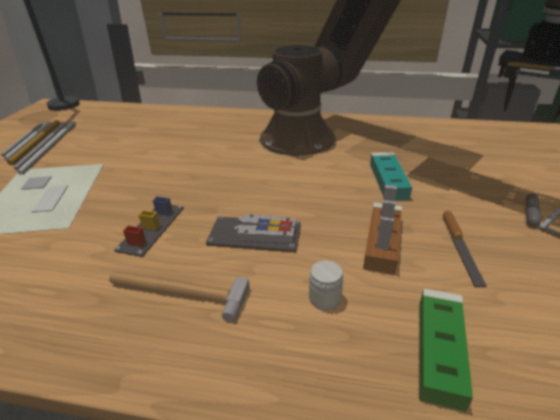

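View pics/side0.png

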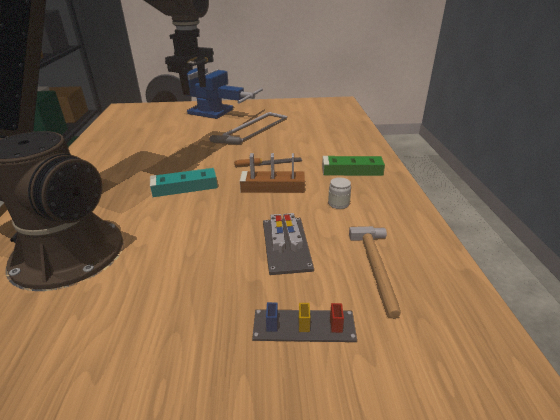

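View pics/wrist0.png

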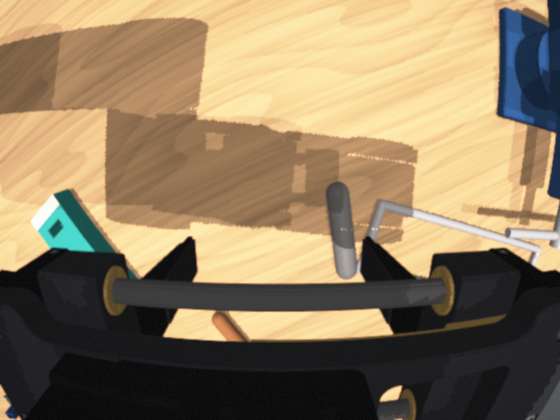

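Run:
```python
import cv2,pickle,numpy as np
d=pickle.load(open("cam0.pkl","rb"))
def crop(n,x0,y0,w,h,s,o):
    im=d[n]["pixels"][y0:y0+h,x0:x0+w]; cv2.imwrite(o,cv2.resize(im,None,fx=s,fy=s,interpolation=cv2.INTER_CUBIC))
crop("scene",340,170,80,110,5,"pics/a.png")
crop("scene",200,205,110,50,7,"pics/b.png")
crop("scene",110,190,80,65,8,"pics/c.png")
crop("side",230,145,90,55,8,"pics/d.png")
crop("side",255,205,65,75,8,"pics/e.png")
crop("side",245,290,120,55,6,"pics/f.png")
a=[cv2.imread(f"pics/{c}.png") for c in "abcdef"]
def hs(l,W=800,H=600):
    o=np.zeros((H,W,3),np.uint8);x=0
    for i in l:
        h,w=i.shape[:2];s=min(1,(W//len(l))/w,H/h);i=cv2.resize(i,None,fx=s,fy=s);o[:i.shape[0],x:x+i.shape[1]]=i;x+=W//len(l)
    return o
```

```text
(no output)
```

View pics/a.png

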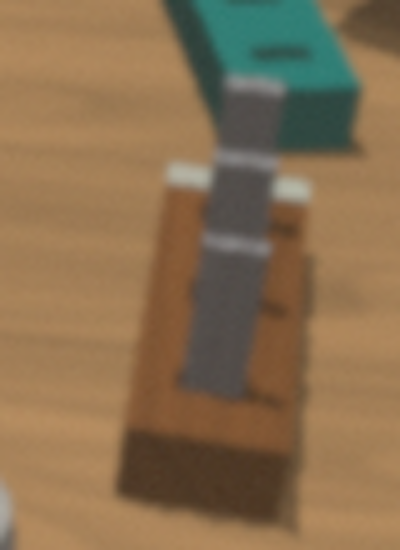

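View pics/b.png

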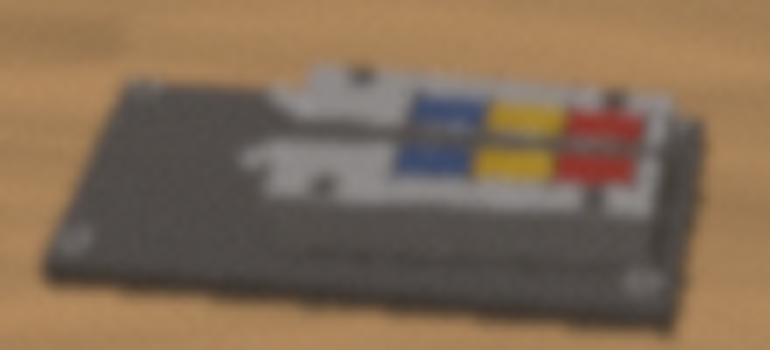

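View pics/c.png

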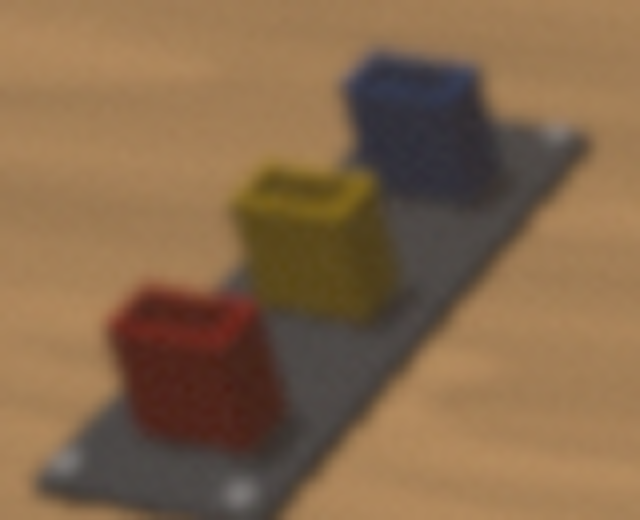

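View pics/d.png

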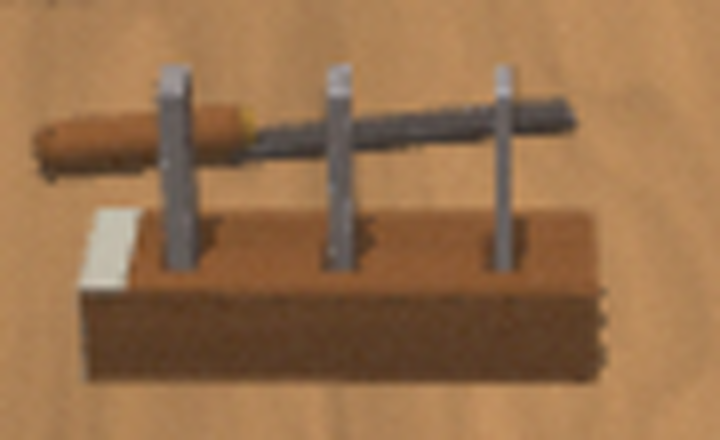

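View pics/e.png

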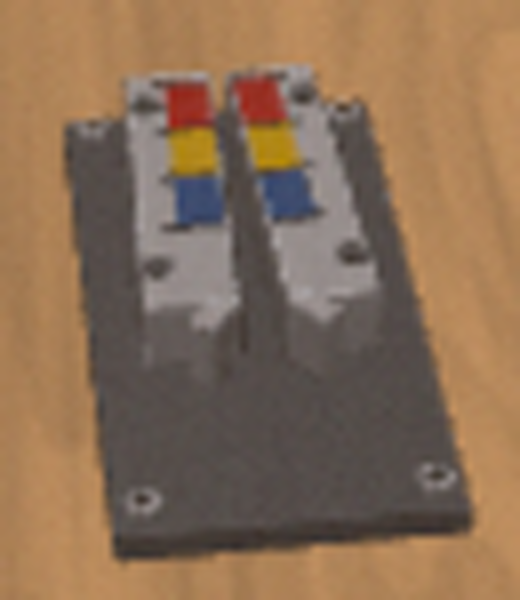

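View pics/f.png

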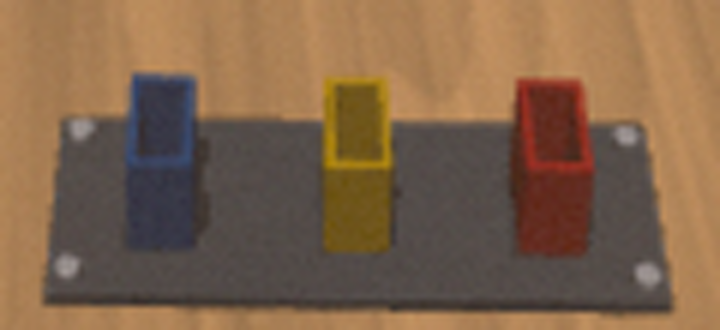

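```bash
cat > h.py <<'E'
import cv2,pickle,numpy as np
def cast(c,uv,z):
    uv=np.atleast_2d(np.array(uv,float)); K=c["mtx"]
    r=np.c_[(uv[:,0]-K[0,2])/K[0,0],(uv[:,1]-K[1,2])/K[1,1],np.ones(len(uv))]
    dr=r@c["R"]; o=-c["R"].T@c["t"]
    return o+dr*((z-o[2])/dr[:,2])[:,None]
def castw(c,uv,z):
    uv=np.atleast_2d(np.array(uv,float)); K=c["mtx"]
    p=(uv-K[:2,2])/K[0,0]; th=np.linalg.norm(p,axis=1)
    r=np.c_[p*(np.sin(th)/th)[:,None],np.cos(th)]
    dr=r@c["R"]; o=-c["R"].T@c["t"]
    return o+dr*((z-o[2])/dr[:,2])[:,None]
def un(uv,x0,y0,s): return (np.array(uv,float)+.5)/s-.5+[x0,y0]
E
python3 - <<'E'
from h import *
np.set_printoptions(precision=1,suppress=True)
d=pickle.load(open("cam0.pkl","rb")); S=d["scene"];D=d["side"]
def p(n,c,l,o,z):
    q=cast(c,un(l,*o),z); print(n,q[:,:2].tolist() and q[:,:2].round(1).tolist())
a=(340,170,5);b=(200,205,7);c_=(110,190,8);dd=(230,145,8);e=(255,205,8);f=(245,290,6)
p("block side",D,[(97,208),(597,208),(600,292),(80,288)],dd,38)
p("block scene",S,[(168,163),(312,182),(290,455),(122,430)],a,38)
p("strips side",D,[(176,81),(341,81),(505,81)],dd,108)
p("strips scene",S,[(255,84),(246,160),(236,245)],a,108)
p("strip foot side",D,[(180,268),(342,268),(503,268)],dd,38)
p("plate side",D,[(65,122),(370,100),(470,515),(118,535)],e,10)
p("plate scene",S,[(130,82),(705,122),(672,315),(45,270)],b,10)
p("jaw bands side L (inner): far red,red/yel,yel/blue,blue end",D,[(208,84),(212,127),(217,173),(222,222)],e,32)
p("jaw bands side R",D,[(234,82),(248,125),(260,170),(272,217)],e,32)
p("jaw bands scene far",S,[(413,122),(485,131),(566,138),(642,143)],b,32)
p("jaw bands scene near",S,[(402,143),(478,147),(558,150),(638,154)],b,32)
p("rack side BYR",D,[(161,117),(357,122),(553,121)],f,44)
p("rack scene BYR",S,[(415,75),(308,190),(183,315)],c_,44)
E
```

```text
block side [[409.8, 312.9], [601.4, 297.0], [595.0, 231.4], [405.1, 249.9]]
block scene [[407.1, 248.0], [412.8, 313.0], [603.0, 293.5], [598.9, 229.8]]
strips side [[443.9, 274.9], [503.6, 269.9], [562.7, 264.9]]
strips scene [[446.4, 276.5], [506.3, 270.7], [565.9, 265.0]]
strip foot side [[441.8, 262.2], [501.8, 257.3], [561.3, 252.4]]
plate side [[468.3, 83.4], [569.2, 88.3], [575.4, -114.1], [478.3, -115.0]]
plate scene [[481.6, -110.6], [473.3, 85.5], [570.8, 89.9], [581.1, -105.5]]
jaw bands side L (inner): far red,red/yel,yel/blue,blue end [[514.6, 69.6], [514.4, 45.5], [514.4, 20.9], [514.3, -4.3]]
jaw bands side R [[523.0, 70.1], [525.8, 45.8], [527.7, 21.4], [529.5, -2.9]]
jaw bands scene far [[516.9, -2.1], [517.9, 21.6], [517.5, 47.7], [516.3, 71.7]]
jaw bands scene near [[528.2, -2.9], [526.4, 21.2], [524.0, 46.3], [522.0, 71.4]]
rack side BYR [[478.0, -252.9], [537.6, -259.2], [597.3, -263.2]]
rack scene BYR [[479.4, -248.8], [539.8, -253.5], [599.2, -260.4]]
```

```bash
python3 -m inch '[0,0,0,0,7.86,0,-1, 0,0,0,0,7.86,0,-1, 0,0,0,0,7.86,0,-1, 0,0,0,0,7.86,0,-1, 0,0,0,0,7.86,0,-1, 0,0,0,0,7.86,0,-1, 0,0,0,0,7.86,0,-1, 0,0,0,0,7.86,0,-1, 0,0,0,0,7.86,0,-1, 0,0,0,0,0,0,-1]'
```

```text
t: 1.15
eef_pos: [258.7, 568.9, 214.4]
tcp_rot: [-1.571, -0.0, -1.663]
ft_force: [-1.1, 0.8, 0.5]
opening: 0.999
```

```bash
python3 -m inch '[0.034,0,0.0266,0,0,0,0, 0.0344,0,0.0266,0,0,0,0, 0.0344,0,0.0266,0,0,0,0, 0.0344,0,0.0266,0,0,0,0, 0.0344,0,0.0266,0,0,0,0, 0.0344,0,0.0266,0,0,0,0, 0.0344,0,0.0266,0,0,0,0, 0.0344,0,0.0266,0,0,0,0, 0,0,0,0,0,0,0, 0,0,0,0,0,0,0]'
python3 - <<'E'
from h import *
from cell import env
c=env.read_camera("wrist");pickle.dump(c,open("w1.pkl","wb"));cv2.imwrite("pics/w1.png",c["pixels"]);print(-c["R"].T@c["t"]);print(env.state()["eef_pos"],env.state()["joints"])
E
```

```text
t: 2.15
eef_pos: [446.0, 275.4, 214.6]
tcp_rot: [-1.571, 0.0, -1.661]
ft_force: [0.1, 0.2, -1.0]
opening: 0.499
[452.6032989  347.42526653 385.58520062]
[445.5469571  276.2232531  214.59761006] [4.28769857e-01 3.48403302e-01 1.80392915e+00 3.59821603e-04
 9.89411206e-01 5.17427695e-01]
```

View pics/w1.png

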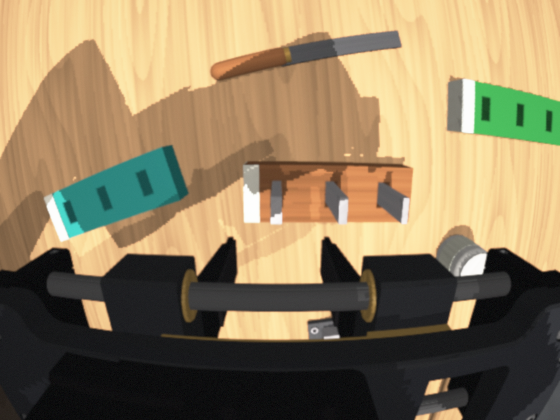

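Run:
```python
from h import *
c=pickle.load(open("w1.pkl","rb"));im=c["pixels"][150:240,230:420];cv2.imwrite("pics/w1z.png",cv2.resize(im,None,fx=4,fy=4,interpolation=cv2.INTER_CUBIC))
```

```text
(no output)
```

View pics/w1z.png

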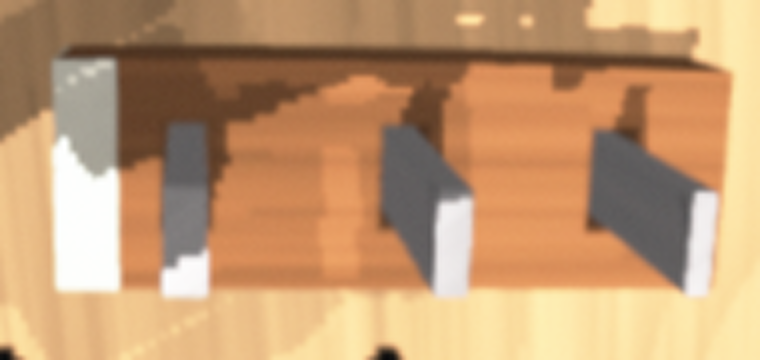

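Run:
```python
from h import *
np.set_printoptions(precision=1,suppress=True)
c=pickle.load(open("w1.pkl","rb"))
o=(230,150,4)
print(castw(c,un([(162,187),(210,187),(209,297),(161,297),(186,242)],*o),108))
print(castw(c,un([(453,244),(701,243)],*o),108))
print(castw(c,un([(434,193),(472,193),(686,190),(716,190)],*o),108))
print("foot",castw(c,un([(167,122),(208,122)],*o),38))
print("block",castw(c,un([(52,58),(730,72),(715,290),(53,290)],*o),38))
```

```text
[[440.  287.3 108. ]
 [450.4 286.3 108. ]
 [448.  261.3 108. ]
 [437.3 262.3 108. ]
 [444.  274.4 108. ]]
[[503.5 268.6 108. ]
 [563.3 263.4 108. ]]
[[499.7 280.6 108. ]
 [508.3 279.9 108. ]
 [559.3 276.4 108. ]
 [567.  275.7 108. ]]
foot [[439.8 289.9  38. ]
 [450.9 288.9  38. ]]
block [[410.6 310.3  38. ]
 [600.5 291.9  38. ]
 [596.  227.3  38. ]
 [403.5 245.5  38. ]]
```

```bash
python3 -m inch '[0.0008,0.04,-0.0014,0,0,0,0, 0,0.04,0,0,0,0,0, 0,0.04,0,0,0,0,0, 0,0.025,0,0,0,0,0, 0,0.0175,0,0,0,0,0, 0,0,0,0,0,0,0, 0,0,0,0,0,0,0]'
python3 - <<'E'
from h import *
from cell import env
c=env.read_camera("scene");cv2.imwrite("pics/s2.png",cv2.resize(c["pixels"][130:290,310:460],None,fx=4,fy=4,interpolation=cv2.INTER_CUBIC)[:600])
c=env.read_camera("side");cv2.imwrite("pics/s2b.png",cv2.resize(c["pixels"][100:210,210:340],None,fx=5,fy=5,interpolation=cv2.INTER_CUBIC)[:600])
E
```

```text
t: 2.9
eef_pos: [443.9, 276.3, 52.4]
tcp_rot: [-1.571, 0.0, -1.659]
ft_force: [0.3, 0.6, -0.4]
opening: 0.502
```

View pics/s2b.png

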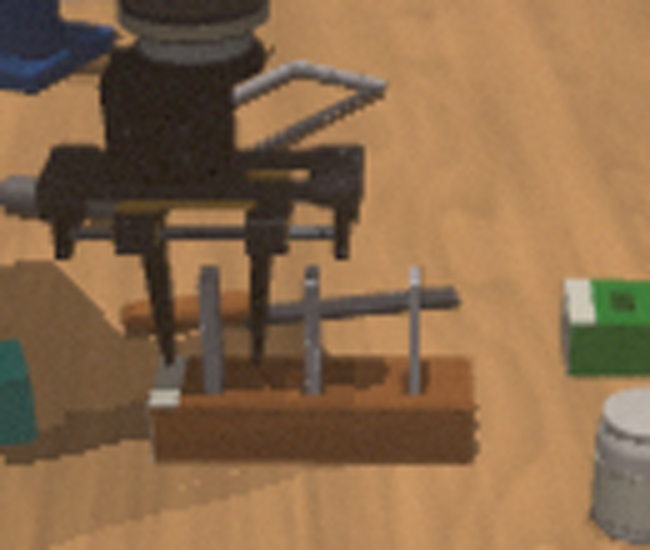

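```bash
python3 -m inch '[0.001,0,0,0,0.2,0,0, 0,0,0,0,0,0,1, 0,0,0,0,0,0,1, 0,0,0,0,0,0,1, 0,0,0,0,0,0,1, 0,0,0,0,0,0,1, 0,0,0,0,0,0,1]'
python3 -m inch '[0,0,0,0,0,0,1]'
```

```text
t: 3.7
eef_pos: [444.2, 274.3, 52.1]
tcp_rot: [-1.571, 0.0, -1.665]
ft_force: [-0.1, -0.1, 0.0]
opening: 0.106
t: 3.8
eef_pos: [444.2, 274.3, 52.1]
tcp_rot: [-1.571, -0.0, -1.665]
ft_force: [-0.4, -0.3, 0.7]
opening: 0.105
```

```bash
python3 -m inch '[0,-0.01,0,0,0,0,1, 0,-0.02,0,0,0,0,1, 0,-0.03,0,0,0,0,1, 0,-0.03,0,0,0,0,1, 0,-0.01,0,0,0,0,1, 0,0,0,0,0,0,1]'
python3 -m inch '[0.0344,0,0.0114,0,0,0,1, 0.0344,0,0.0114,0,0,0,1, 0.0344,0,0.0114,0,0,0,1, 0.0344,0,0.0114,0,0,0,1, 0.0344,0,0.0114,0,0,0,1, 0.0344,0,0.0114,0,0,0,1, 0.0344,0,0.0114,0,0,0,1, 0.0344,0,0.0114,0,0,0,1, 0.0344,0,0.0114,0,0,0,1, 0.0344,0,0.0114,0,0,0,1]'
python3 -m inch '[0,0,0,0,-7.9,0,1, 0,0,0,0,0,0,1, 0,0,0,0,0,0,1]'
python3 - <<'E'
from h import *
from cell import env
d={}
for n in ["scene","side","wrist"]:
    d[n]=env.read_camera(n);cv2.imwrite(f"pics/{n}3.png",d[n]["pixels"])
d["st"]=env.state();print(d["st"]["eef_pos"],d["st"]["opening"])
pickle.dump(d,open("cam3.pkl","wb"))
E
```

```text
t: 4.4
eef_pos: [444.6, 274.5, 153.3]
tcp_rot: [-1.568, 0.001, -1.665]
ft_force: [-0.0, 0.4, -2.6]
opening: 0.103
t: 5.4
eef_pos: [524.9, -80.2, 150.5]
tcp_rot: [-1.573, 0.001, -1.665]
ft_force: [0.9, -0.2, -1.4]
opening: 0.104
t: 5.7
eef_pos: [524.8, -78.4, 151.0]
tcp_rot: [-1.573, 0.001, -1.531]
ft_force: [0.2, 0.1, -1.0]
opening: 0.103
[525.14755575 -78.113902   151.78963518] 0.10392133622681976
```

View pics/side3.png

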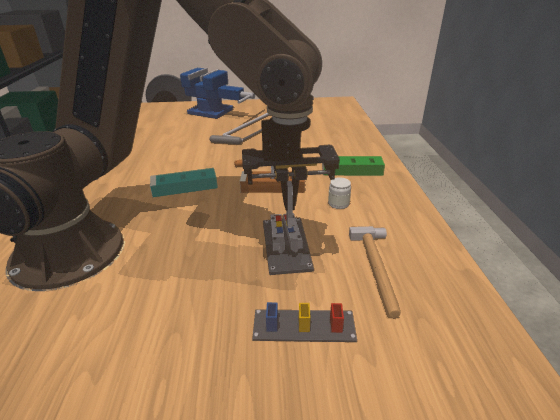

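View pics/wrist3.png

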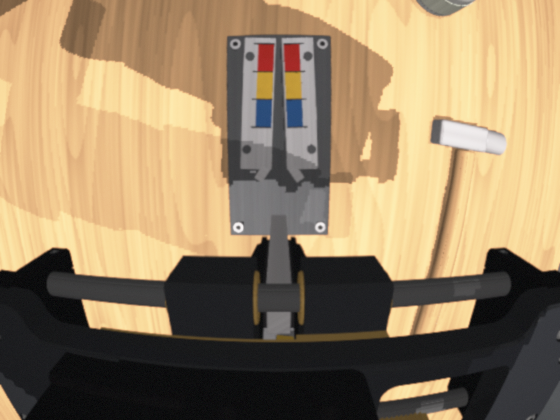

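View pics/scene3.png

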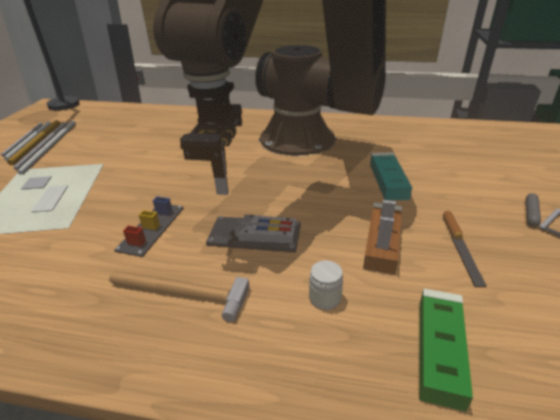

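Run:
```python
from h import *
c=pickle.load(open("cam3.pkl","rb"))["wrist"];im=c["pixels"][30:180,215:345];cv2.imwrite("pics/w3z.png",cv2.resize(im,None,fx=4,fy=4,interpolation=cv2.INTER_CUBIC))
im=c["pixels"][160:260,215:345];cv2.imwrite("pics/w3y.png",cv2.resize(im,None,fx=6,fy=6,interpolation=cv2.INTER_CUBIC))
```

```text
(no output)
```

View pics/w3z.png

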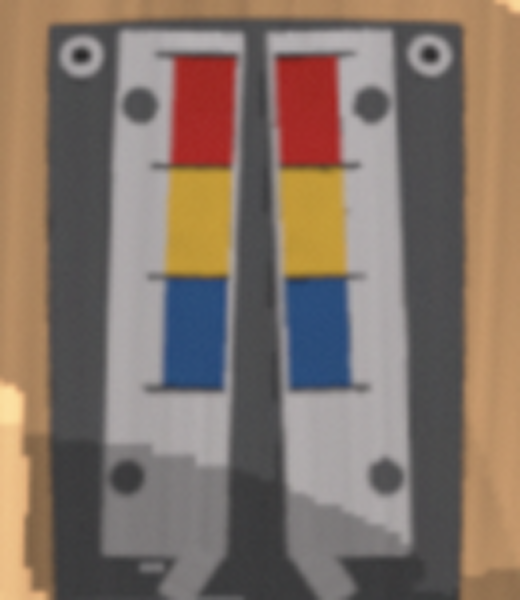

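View pics/w3y.png

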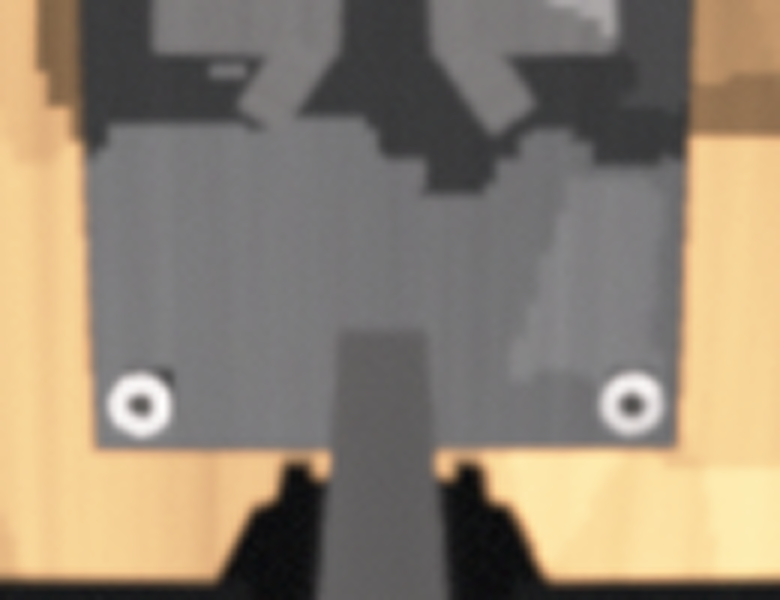

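Run:
```python
from h import *
np.set_printoptions(precision=2,suppress=True)
d=pickle.load(open("cam3.pkl","rb"));c=d["wrist"]
o=(215,30,4);q=(215,160,6)
L=castw(c,un([(243,32),(226,555)],*o),32);R=castw(c,un([(267,32),(290,555)],*o),32)
M=(L+R)/2;print(L,R,M,np.degrees(np.arctan2(*(M[0]-M[1])[[1,0]])), np.linalg.norm(L-R,axis=1))
B=castw(c,un([(236,56),(234,165),(230,276),(224,388),(277,55),(280,165),(285,276),(290,387)],*o),32);print(B)
B=(B[:4]+B[4:])/2;print(np.degrees(np.arctan2(*(B[0]-B[3])[[1,0]])),np.linalg.norm(B[0]-B[3]))
P=castw(c,un([(50,24),(462,22)],*o),10);P2=castw(c,un([(95,447),(677,447)],*q),10);print(P,P2,(P.mean(0)+P2.mean(0))/2)
u=P.mean(0)-P2.mean(0);print(np.degrees(np.arctan2(u[1],u[0])),np.linalg.norm(u))
print("washers",castw(c,un([(81,56),(430,55)],*o),10),castw(c,un([(140,405),(632,404)],*q),10))
for z in(100,107.5): print("strip front foot",castw(c,un([(338,330),(430,330)],*q),z))
print(d["st"]["eef_pos"],d["st"]["tcp_rot"])
```

```text
[[516.13  74.91  32.  ]
 [517.18 -44.21  32.  ]] [[521.44  75.13  32.  ]
 [531.55 -43.61  32.  ]] [[518.79  75.02  32.  ]
 [524.37 -43.91  32.  ]] 92.68647174773771 [ 5.31 14.38]
[[514.83  69.11  32.  ]
 [515.46  43.62  32.  ]
 [515.62  18.39  32.  ]
 [515.3   -6.72  32.  ]
 [523.87  69.72  32.  ]
 [525.56  44.04  32.  ]
 [527.7   18.89  32.  ]
 [529.86  -5.89  32.  ]]
92.44509098343521 75.7924549712777
[[469.2   82.62  10.  ]
 [568.03  87.24  10.  ]] [[ 477.52 -115.91   10.  ]
 [ 576.74 -111.81   10.  ]] [522.87 -14.46  10.  ]
92.45306240310441 198.97962830596913
washers [[477.19  74.23  10.  ]
 [560.52  77.93  10.  ]] [[ 485.25 -108.02   10.  ]
 [ 568.36 -104.4    10.  ]]
strip front foot [[519.42 -68.25 100.  ]
 [530.31 -67.8  100.  ]]
strip front foot [[519.51 -66.15 107.5 ]
 [530.03 -65.72 107.5 ]]
[525.15 -78.11 151.79] [-1.57  0.   -1.53]
```

```bash
python3 -m inch '[0,0.03,0.0003,0,-0.1,0,1, 0,0.03,0,0,0,0,1, 0,0.02,0,0,0,0,1, 0,0.01,0,0,0,0,1, 0,0.004,0,0,0,0,1, 0,0,0,0,0,0,1, 0,0,0,0,0,0,1]'
python3 -m inch '[0,0.001,0,0,0,0,1, 0,0,0,0,0,0,1, 0,0,0,0,0,0,1]'
python3 -c "
from cell import env;print(env.state())"
```

```text
t: 6.55
eef_pos: [526.1, -78.8, 59.0]
tcp_rot: [-1.569, -0.0, -1.525]
ft_force: [-0.3, -0.2, -2.2]
opening: 0.104
t: 6.85
eef_pos: [525.8, -78.8, 57.5]
tcp_rot: [-1.57, -0.0, -1.525]
ft_force: [0.3, -0.2, -1.4]
opening: 0.103
{'t': 6.85, 'joints': array([-2.73170322e-01,  5.79691928e-01,  1.93566443e+00,  1.70130421e-04,
        6.25571959e-01, -3.18740537e-01]), 'qvel': array([ 0.0019492 ,  0.00364555,  0.00116091, -0.00092778,  0.00186998,
        0.00064923]), 'tau': array([ 1.72021013e-02, -5.75958109e+01, -1.58053082e+01,  3.92844260e-02,
        5.65949769e-02,  1.40545220e-03]), 'eef_pos': array([525.79928685, -78.84968092,  57.50021593]), 'tcp_rot': array([-1.57013422e+00, -1.13489307e-04, -1.52536403e+00]), 'ft_force': array([ 0.32503328, -0.15793711, -1.43311859]), 'moment': array([-0.03998174,  0.11530472, -0.00038914]), 'opening': 0.10305740460922766}
```

```bash
python3 -m inch '[0,0.001,0,0,0.1,0,1, 0,0.001,0,0,0,0,1, 0,0,0,0,0,0,1, 0,0,0,0,0,0,1]'
python3 -m inch '[0,0.001,0,0,0,0,1, 0,0,0,0,0,0,1, 0,0,0,0,0,0,1]'
python3 -m inch '[0,0.0007,0,0,0,0,1, 0,0,0,0,0,0,1, 0,0,0,0,0,0,1]'
```

```text
t: 7.25
eef_pos: [525.6, -78.8, 55.0]
tcp_rot: [-1.571, 0.0, -1.527]
ft_force: [0.3, -0.3, -1.3]
opening: 0.106
t: 7.55
eef_pos: [525.7, -78.8, 54.1]
tcp_rot: [-1.571, 0.0, -1.527]
ft_force: [0.4, -1.0, -1.3]
opening: 0.103
t: 7.85
eef_pos: [525.7, -78.8, 54.1]
tcp_rot: [-1.57, -0.0, -1.527]
ft_force: [-2.3, 0.4, 8.4]
opening: 0.105
```

```bash
python3 -m inch '[0,-0.0004,0,0,0,0,1, -0.003,0,0,0,0,0,1, -0.006,0,0,0,0,0,1, -0.006,0,0,0,0,0,1, -0.006,0,0,0,0,0,1, -0.005,0,0,0,0,0,1, -0.002,0,0,0,0,0,1, -0.002,0,0,0,0,0,1, 0,0,0,0,0,0,1]'
python3 - <<'E'
from h import *
from cell import env
c=env.read_camera("wrist");pickle.dump(c,open("w4.pkl","wb"))
cv2.imwrite("pics/w4.png",cv2.resize(c["pixels"][80:260,210:350],None,fx=4,fy=3.3,interpolation=cv2.INTER_CUBIC)[:600])
print(env.state()["ft_force"])
E
```

```text
t: 8.75
eef_pos: [524.7, -48.3, 54.1]
tcp_rot: [-1.57, -0.0, -1.527]
ft_force: [1.4, -2.0, 5.5]
opening: 0.103
[ 0.36345849 -1.8660703   6.4364847 ]
```

View pics/w4.png

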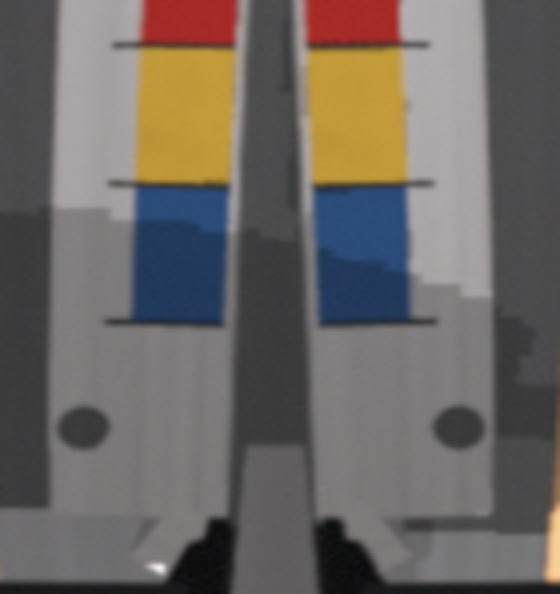

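Run:
```python
from h import *
np.set_printoptions(precision=2,suppress=True)
c=pickle.load(open("w4.pkl","rb"))
def u(l): return (np.array(l,float)+.5)/[4,3.3]-.5+[210,80]
print("strip foot",castw(c,u([(245,447),(305,447)]),10.))
print("jaw tops same row",castw(c,u([(236,185),(224,322),(231,447),(228,515),(300,185),(319,322),(313,447),(318,515)]),32))
im=c["pixels"]
for r in (200,206,212): print(im[r,255:305].mean(1).round().astype(int).tolist())
```

```text
strip foot [[519.19 -36.73  10.  ]
 [529.48 -36.28  10.  ]]
jaw tops same row [[516.18  17.9   32.  ]
 [515.35  -7.06  32.  ]
 [517.25 -30.61  32.  ]
 [517.24 -44.09  32.  ]
 [525.59  18.31  32.  ]
 [529.6   -6.44  32.  ]
 [529.89 -30.07  32.  ]
 [531.37 -43.48  32.  ]]
[126, 127, 124, 123, 121, 120, 123, 124, 125, 125, 123, 120, 108, 83, 63, 61, 60, 58, 61, 59, 60, 59, 60, 58, 58, 58, 59, 61, 59, 58, 60, 68, 93, 115, 125, 127, 126, 126, 126, 127, 127, 125, 125, 123, 123, 123, 123, 124, 125, 123]
[127, 125, 124, 121, 119, 122, 124, 124, 123, 123, 123, 116, 103, 78, 63, 60, 59, 61, 59, 60, 60, 60, 60, 57, 58, 57, 59, 59, 60, 59, 60, 68, 87, 110, 124, 126, 126, 125, 126, 127, 126, 127, 124, 122, 122, 123, 124, 122, 123, 123]
[126, 125, 122, 121, 119, 120, 121, 124, 123, 124, 121, 113, 95, 74, 63, 60, 59, 58, 61, 60, 60, 60, 60, 58, 57, 58, 59, 59, 59, 59, 59, 63, 78, 104, 120, 124, 125, 125, 126, 126, 126, 124, 125, 123, 122, 122, 122, 124, 122, 122]
```

```bash
python3 -m inch '[0,-0.0003,-0.0004,0,0,0,1, -0.004,0,0,0,0,0,1, -0.006,0,0,0,0,0,1, -0.006,0,0,0,0,0,1, -0.006,0,0,0,0,0,1, -0.004,0,0,0,0,0,1, -0.002,0,0,0,0,0,1, -0.001,0,0,0,0,0,1, 0,0,0,0,0,0,1]'
```

```text
t: 9.7
eef_pos: [522.6, -19.6, 54.1]
tcp_rot: [-1.571, 0.0, -1.527]
ft_force: [0.1, 0.7, 2.7]
opening: 0.101
```

Run:
```python
from h import *
from cell import env
c=env.read_camera("wrist");pickle.dump(c,open("w5.pkl","wb"))
cv2.imwrite("pics/w5.png",cv2.resize(c["pixels"][130:260,220:340],None,fx=6,fy=4.5,interpolation=cv2.INTER_CUBIC)[:600])
print(env.state()["ft_force"],env.state()["moment"])
```

```text
[1.08712668 0.7570852  3.1799449 ] [ 0.15561763 -0.03638377  0.06452826]
```

View pics/w5.png

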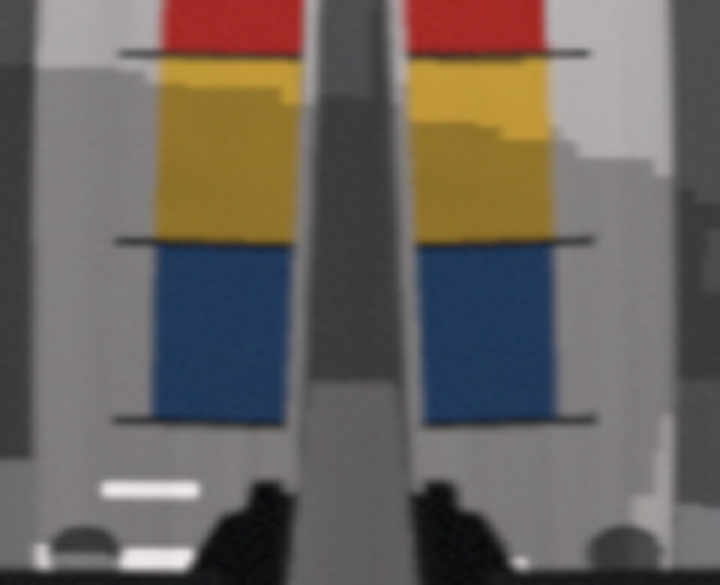

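```bash
python3 -m inch '[-0.002,0,0,0,0,0,1, -0.002,0,0,0,0,0,1, -0.002,0,0,0,0,0,1, -0.001,0,0,0,0,0,1, 0,0,0,0,0,0,1]'
python3 -m inch '[-0.001,0,0,0,0,0,1, 0,0,0,0,0,0,1]'
python3 -m inch '[-0.001,0,0,0,0,0,1, 0,0,0,0,0,0,1]'
```

```text
t: 10.25
eef_pos: [522.3, -12.7, 54.1]
tcp_rot: [-1.571, 0.0, -1.527]
ft_force: [-0.1, -1.3, 2.7]
opening: 0.102
t: 10.45
eef_pos: [522.3, -11.8, 54.1]
tcp_rot: [-1.571, 0.0, -1.527]
ft_force: [1.0, -2.1, 2.5]
opening: 0.105
t: 10.65
eef_pos: [522.3, -10.8, 54.1]
tcp_rot: [-1.571, 0.0, -1.527]
ft_force: [0.9, -1.4, 1.8]
opening: 0.103
```

```bash
python3 -m inch '[-0.001,0,0,0,0,0,1, 0,0,0,0,0,0,1]'
python3 -m inch '[-0.001,0,0,0,0,0,1, 0,0,0,0,0,0,1]'
```

```text
t: 10.85
eef_pos: [522.3, -9.8, 54.1]
tcp_rot: [-1.571, 0.0, -1.527]
ft_force: [0.6, -1.6, 2.3]
opening: 0.102
t: 11.05
eef_pos: [522.2, -8.8, 54.1]
tcp_rot: [-1.571, 0.0, -1.527]
ft_force: [0.4, -1.8, 1.3]
opening: 0.105
```

```bash
python3 -m inch '[-0.0007,0,0,0,0,0,1, 0,0,0,0,0,0,1]'
```

```text
t: 11.25
eef_pos: [522.2, -8.1, 54.1]
tcp_rot: [-1.571, 0.0, -1.527]
ft_force: [2.0, -1.9, 0.8]
opening: 0.108
```

```bash
python3 -m inch '[-0.0005,0,0,0,0,0,1, 0,0,0,0,0,0,1]'
python3 -m inch '[-0.0005,0,0,0,0,0,1, 0,0,0,0,0,0,1]'
```

```text
t: 11.45
eef_pos: [522.2, -7.6, 54.1]
tcp_rot: [-1.571, 0.0, -1.527]
ft_force: [1.8, -1.5, 0.5]
opening: 0.102
t: 11.65
eef_pos: [522.2, -7.2, 54.1]
tcp_rot: [-1.571, 0.0, -1.527]
ft_force: [1.7, -1.2, -0.1]
opening: 0.104
```

```bash
python3 -m inch '[-0.0005,0,0,0,0,0,1, 0,0,0,0,0,0,1]'; python3 -c "
from cell import env;s=env.state();print(s['ft_force'],s['moment'],s['eef_pos'])"
```

```text
t: 11.85
eef_pos: [522.2, -6.6, 54.1]
tcp_rot: [-1.571, 0.0, -1.527]
ft_force: [1.9, -1.3, -0.1]
opening: 0.106
[ 1.90176942 -1.30021902 -0.12518606] [-0.47125301 -0.3445362  -0.03980222] [522.16735494  -6.62762589  54.1255012 ]
```

```bash
python3 -m inch '[-0.0005,0,0.0001,0,0,0,1, 0,0,0,0,0,0,1]'
python3 -m inch '[-0.0005,0,0,0,0,0,1, 0,0,0,0,0,0,1]'
python3 - <<'E'
from h import *
from cell import env
c=env.read_camera("wrist");pickle.dump(c,open("w6.pkl","wb"))
cv2.imwrite("pics/w6.png",cv2.resize(c["pixels"][130:260,220:340],None,fx=6,fy=4.5,interpolation=cv2.INTER_CUBIC)[:600])
s=env.state();print(s['ft_force'],s['moment'],s['eef_pos'])
E
```

```text
t: 12.05
eef_pos: [522.2, -6.1, 54.1]
tcp_rot: [-1.571, 0.0, -1.527]
ft_force: [2.3, -0.8, -0.2]
opening: 0.105
t: 12.25
eef_pos: [522.2, -5.7, 54.1]
tcp_rot: [-1.571, 0.0, -1.527]
ft_force: [2.4, -2.3, -0.6]
opening: 0.105
[ 2.2258869  -2.52816921 -0.72842074] [-0.46458695 -0.28533002 -0.02674139] [522.18213523  -5.65341621  54.09134537]
```

View pics/w6.png

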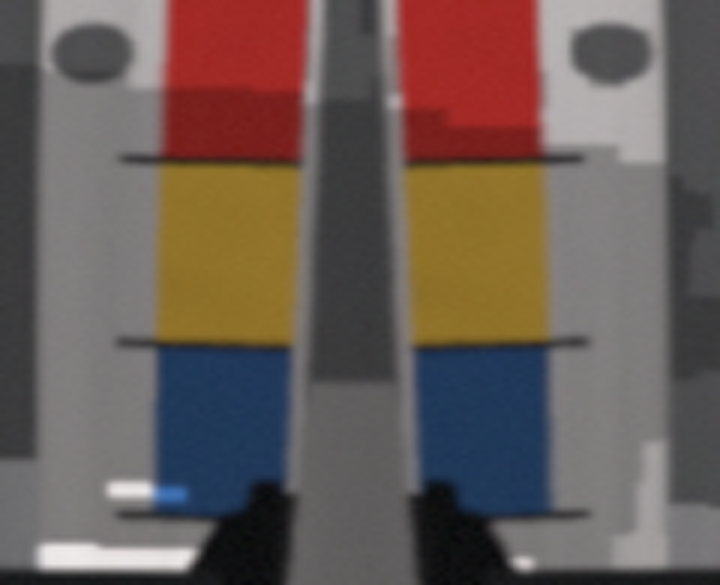

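```bash
python3 -m inch '[-0.0005,0,0,0,0,0,1, 0,0,0,0,0,0,1]'
python3 -m inch '[-0.0005,0,0,0,0,0,1, 0,0,0,0,0,0,1]'; python3 -c "
from cell import env;s=env.state();print(s['ft_force'],s['moment'],s['eef_pos'])"
```

```text
t: 12.5
eef_pos: [522.2, -5.2, 54.1]
tcp_rot: [-1.571, -0.0, -1.527]
ft_force: [0.8, -2.2, -1.1]
opening: 0.106
t: 12.7
eef_pos: [522.2, -4.8, 54.1]
tcp_rot: [-1.571, -0.0, -1.527]
ft_force: [1.8, -5.0, -1.2]
opening: 0.103
[ 1.79475887 -5.02670297 -1.18013708] [-0.95244963 -0.38244524 -0.03758217] [522.15323115  -4.77495428  54.13498266]
```

Run:
```python
from h import *
np.set_printoptions(precision=2,suppress=True)
c=pickle.load(open("w6.pkl","rb"))
def u(l): return (np.array(l,float)+.5)/[6,4.5]-.5+[220,130]
print("strip foot",castw(c,u([(309,382),(396,382)]),10.))
print("bands",castw(c,u([(300,160),(294,345),(235,515),(405,160),(415,343),(500,515)]),32))
print("slot",castw(c,u([(303,345),(406,343)]),32))
print("slot floor",castw(c,u([(310,345),(394,343)]),10))
```

```text
strip foot [[516.79   6.34  10.  ]
 [526.74   6.76  10.  ]]
bands [[514.96  42.96  32.  ]
 [515.3   17.66  32.  ]
 [509.91  -7.32  32.  ]
 [525.39  43.41  32.  ]
 [527.63  18.47  32.  ]
 [537.94  -6.13  32.  ]]
slot [[516.22  17.7   32.  ]
 [526.71  18.43  32.  ]]
slot floor [[516.69  12.16  10.  ]
 [526.22  12.88  10.  ]]
```

```bash
python3 -m inch '[-0.0004,0,0,0,0,0,1, 0,0,0,0,0,0,1]'; python3 -c "
from cell import env;s=env.state();print(s['ft_force'],s['moment'],s['eef_pos'])"
```

```text
t: 12.9
eef_pos: [522.1, -4.5, 54.1]
tcp_rot: [-1.571, -0.0, -1.527]
ft_force: [1.9, -5.3, -1.0]
opening: 0.105
[ 1.89257824 -5.26893501 -1.00471394] [-1.17841611 -0.34800841 -0.01498295] [522.13157411  -4.45985837  54.10539371]
```

```bash
python3 -m inch '[-0.0004,0,0,0,0,0,1, 0,0,0,0,0,0,1]'
python3 - <<'E'
from h import *
from cell import env
d={}
for n in ["scene","wrist"]: d[n]=env.read_camera(n)
pickle.dump(d,open("c7.pkl","wb"))
c=d["wrist"]
cv2.imwrite("pics/w7.png",cv2.resize(c["pixels"][130:260,220:340],None,fx=6,fy=4.5,interpolation=cv2.INTER_CUBIC)[:600])
cv2.imwrite("pics/s7.png",cv2.resize(d["scene"]["pixels"][150:260,200:310],None,fx=5,fy=5,interpolation=cv2.INTER_CUBIC)[:600])
s=env.state();print(s['ft_force'],s['moment'],s['eef_pos'])
E
```

```text
t: 13.1
eef_pos: [522.1, -4.2, 54.1]
tcp_rot: [-1.571, -0.0, -1.527]
ft_force: [1.3, -6.9, -1.4]
opening: 0.106
[ 1.13012397 -6.5341879  -1.00149711] [-1.41498843 -0.23098436 -0.01724146] [522.12799995  -4.14089689  54.12561191]
```

View pics/w7.png

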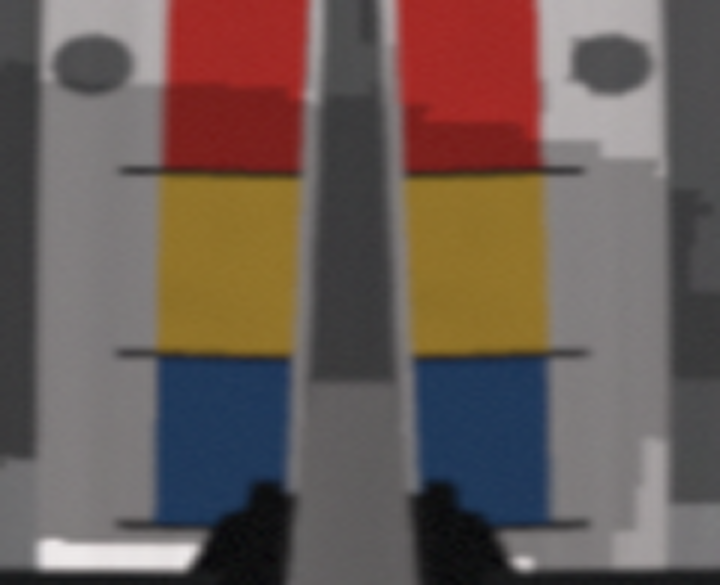

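View pics/s7.png

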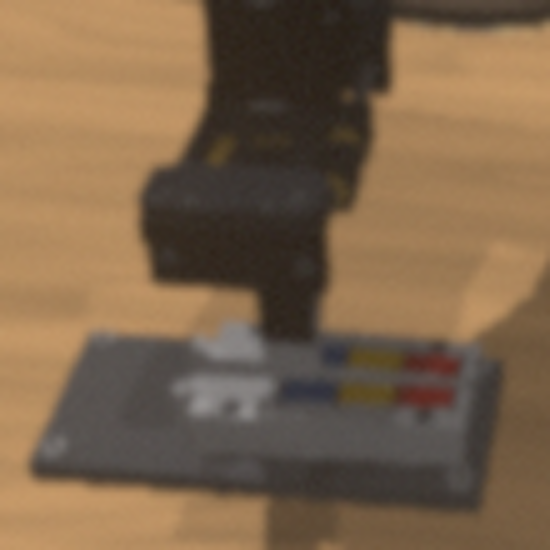

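```bash
python3 -m inch '[-0.0004,0,0,0,0,0,1, 0,0,0,0,0,0,1]'; python3 -m inch '[-0.0004,0,0,0,0,0,1, 0,0,0,0,0,0,1]'
python3 - <<'E'
from h import *
np.set_printoptions(precision=2,suppress=True)
from cell import env
c=env.read_camera("wrist");pickle.dump(c,open("w8.pkl","wb"))
cv2.imwrite("pics/w8.png",cv2.resize(c["pixels"][130:260,220:340],None,fx=6,fy=4.5,interpolation=cv2.INTER_CUBIC)[:600])
s=env.state();print(s['ft_force'],s['moment'],s['eef_pos'],s['joints'][5])
E
```

```text
t: 13.4
eef_pos: [522.1, -3.9, 54.1]
tcp_rot: [-1.571, -0.0, -1.527]
ft_force: [0.6, -7.4, -1.1]
opening: 0.103
t: 13.6
eef_pos: [522.1, -3.6, 54.1]
tcp_rot: [-1.571, -0.001, -1.527]
ft_force: [1.3, -8.9, -1.8]
opening: 0.108
[ 1.9  -7.47 -1.51] [-1.96 -0.23 -0.01] [522.13  -3.62  54.14] -0.1763640389150448
```

View pics/w8.png

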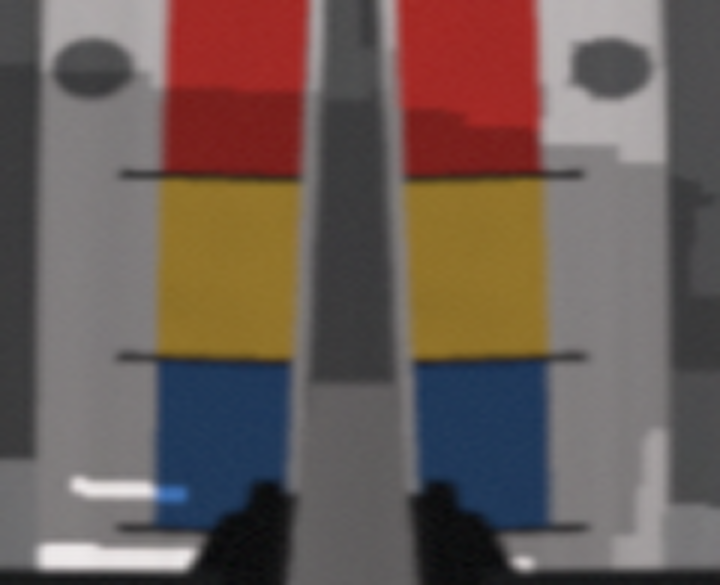

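The leading edge is beside blue, about 53 mm from the mouth. The force along the slot is about 8 N with almost no sideways force, so it's bearing on both jaws. I'll draw it back now.

```bash
python3 -m inch '[0.001,0,0,0,0,0,1, 0.002,0,0,0,0,0,1, 0.003,0,0,0,0,0,1, 0.005,0,0,0,0,0,1, 0.006,0,0,0,0,0,1, 0.008,0,0,0,0,0,1, 0.01,0,0,0,0,0,1, 0.01,0,0,0,0,0,1, 0.01,0,0,0,0,0,1, 0.01,0,0,0,0,0,1]'
python3 -m inch '[0.01,0,0,0,0,0,1, 0.006,0,0,0,0,0,1, 0,0,0,0,0,0,1]'
python3 - <<'E'
from h import *
from cell import env
c=env.read_camera("wrist");pickle.dump(c,open("w9.pkl","wb"))
cv2.imwrite("pics/w9.png",cv2.resize(c["pixels"][160:260,215:345],None,fx=6,fy=6,interpolation=cv2.INTER_CUBIC)[:600])
E
```

```text
t: 14.65
eef_pos: [524.9, -69.1, 54.1]
tcp_rot: [-1.571, 0.0, -1.527]
ft_force: [-1.1, 1.0, 1.5]
opening: 0.105
t: 14.95
eef_pos: [525.7, -85.1, 54.1]
tcp_rot: [-1.57, -0.0, -1.528]
ft_force: [0.3, -1.4, 0.7]
opening: 0.107
```

View pics/w9.png

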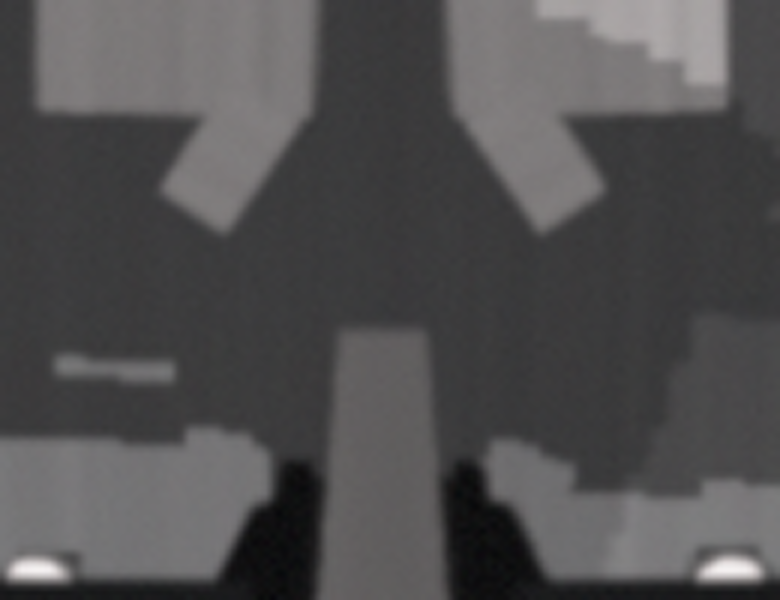

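```bash
python3 -m inch '[0,-0.01,0,0,0,0,1, 0,-0.02,0,0,0,0,1, 0,-0.03,0,0,0,0,1, 0,-0.03,0,0,0,0,1, 0,-0.01,0,0,0,0,1]'
python3 -m inch '[0.032,0,-0.0081,0,0,0,1, 0.032,0,-0.0081,0,0,0,1, 0.032,0,-0.0081,0,0,0,1, 0.032,0,-0.0081,0,0,0,1, 0.032,0,-0.0081,0,0,0,1, 0.032,0,-0.0081,0,0,0,1, 0.032,0,-0.0081,0,0,0,1, 0,0,0,0,7.8,0,1, 0,0,0,0,0,0,1, 0,0,0,0,0,0,1]'
python3 - <<'E'
from h import *
from cell import env
c=env.read_camera("wrist");s=env.state();pickle.dump((c,s),open("w10.pkl","wb"))
print(s["eef_pos"],s["tcp_rot"],s["opening"])
cv2.imwrite("pics/w10.png",c["pixels"])
E
```

```text
t: 15.5
eef_pos: [526.4, -83.8, 157.0]
tcp_rot: [-1.567, -0.001, -1.526]
ft_force: [-0.3, 0.1, -1.9]
opening: 0.108
t: 16.5
eef_pos: [478.6, -309.6, 153.6]
tcp_rot: [-1.572, 0.001, -1.659]
ft_force: [-0.7, 0.7, -1.8]
opening: 0.104
[ 478.7349011  -309.53439587  153.77444739] [-1.57137545e+00  5.34576055e-04 -1.65923076e+00] 0.10288155941149883
```

View pics/w10.png

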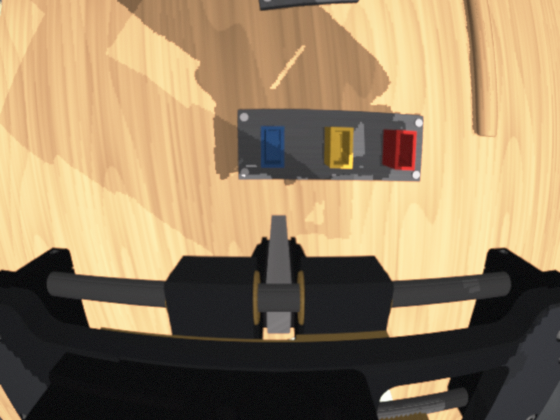

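Run:
```python
from h import *
c,s=pickle.load(open("w10.pkl","rb"));im=c["pixels"][100:190,230:430]
cv2.imwrite("pics/w10z.png",cv2.resize(im[:, :200],None,fx=4,fy=4,interpolation=cv2.INTER_CUBIC))
cv2.imwrite("pics/w10y.png",cv2.resize(c["pixels"][110:230,240:300],None,fx=5,fy=5,interpolation=cv2.INTER_CUBIC))
```

```text
(no output)
```

View pics/w10z.png

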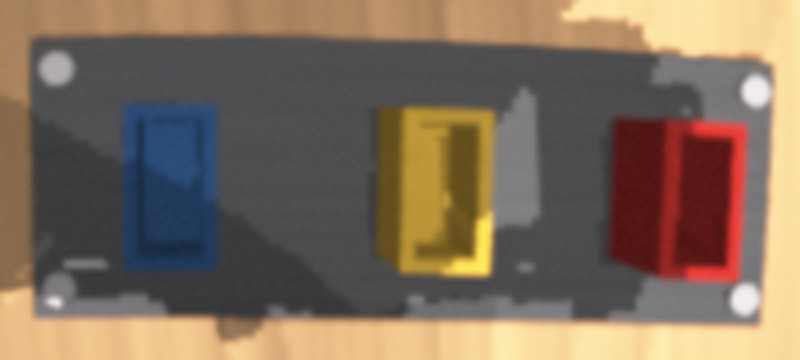

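View pics/w10y.png

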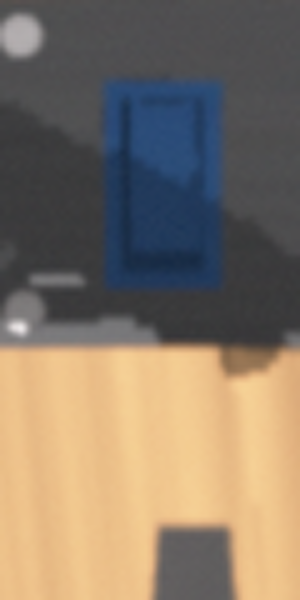

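Run:
```python
from h import *
np.set_printoptions(precision=2,suppress=True)
c,s=pickle.load(open("w10.pkl","rb"))
z=(230,100,4);y=(240,110,5)
A=castw(c,un([(106,80),(221,80),(221,290),(106,290)],*y),44);print("blue",A,A.mean(0))
A=castw(c,un([(124,104),(217,104),(217,271),(124,271)],*z),44);print("blue",A.mean(0))
I=castw(c,un([(137,118),(203,118),(203,255),(137,255)],*z),44);print("inner",I.mean(0))
Y=castw(c,un([(404,107),(495,107),(492,276),(399,274)],*z),44);print("yel",Y,Y.mean(0))
R=castw(c,un([(674,120),(749,124),(741,281),(662,278)],*z),44);print("red",R,R.mean(0))
P=castw(c,un([(57,69),(756,91),(744,300),(57,290)],*z),4);print("washers",P,P.mean(0))
F=castw(c,un([(160,526),(230,526)],*y),109.6);print("strip foot",F,F.mean(0))
```

```text
blue [[ 470.14 -235.86   44.  ]
 [ 489.7  -237.68   44.  ]
 [ 486.53 -273.99   44.  ]
 [ 466.64 -272.17   44.  ]] [ 478.25 -254.93   44.  ]
blue [ 478.22 -254.83   44.  ]
inner [ 478.14 -254.6    44.  ]
yel [[ 529.87 -241.33   44.  ]
 [ 550.01 -242.46   44.  ]
 [ 547.12 -279.67   44.  ]
 [ 526.26 -277.7    44.  ]] [ 538.32 -260.29   44.  ]
red [[ 591.64 -247.02   44.  ]
 [ 610.36 -248.42   44.  ]
 [ 607.21 -284.57   44.  ]
 [ 587.28 -282.72   44.  ]] [ 599.12 -265.68   44.  ]
washers [[ 452.32 -225.29    4.  ]
 [ 630.71 -241.33    4.  ]
 [ 625.44 -296.37    4.  ]
 [ 446.7  -279.99    4.  ]] [ 538.79 -260.75    4.  ]
strip foot [[ 475.08 -297.22  109.6 ]
 [ 484.65 -298.07  109.6 ]] [ 479.86 -297.65  109.6 ]
```

```bash
python3 -m inch '[-0.018,0,-0.0018,0,0,0,1, -0.019,0,-0.0018,0,0,0,1, -0.018,0,-0.0018,0,0,0,1, 0,0.03,0,0,0,0,1, 0,0.02,0,0,0,0,1, 0,0.008,0,0,0,0,1, 0,0,0,0,0,0,1, 0,0,0,0,0,0,1]'
python3 - <<'E'
from h import *
from cell import env
d={n:env.read_camera(n) for n in ["scene","side","wrist"]};d["st"]=env.state();pickle.dump(d,open("c11.pkl","wb"))
s=d["st"];print(s["eef_pos"],s["tcp_rot"])
cv2.imwrite("pics/w11.png",cv2.resize(d["wrist"]["pixels"][130:260,210:350],None,fx=5,fy=4.5,interpolation=cv2.INTER_CUBIC))
cv2.imwrite("pics/a11.png",cv2.resize(d["side"]["pixels"][230:350,235:365],None,fx=5,fy=5,interpolation=cv2.INTER_CUBIC))
cv2.imwrite("pics/b11.png",cv2.resize(d["scene"]["pixels"][130:255,100:200],None,fx=5,fy=4.7,interpolation=cv2.INTER_CUBIC))
E
```

```text
t: 17.35
eef_pos: [478.8, -254.8, 96.8]
tcp_rot: [-1.57, -0.0, -1.663]
ft_force: [0.4, -0.2, -1.0]
opening: 0.104
[ 478.79149433 -255.18171632   96.99621036] [-1.56945376e+00 -6.59695849e-04 -1.66318546e+00]
```

View pics/w11.png

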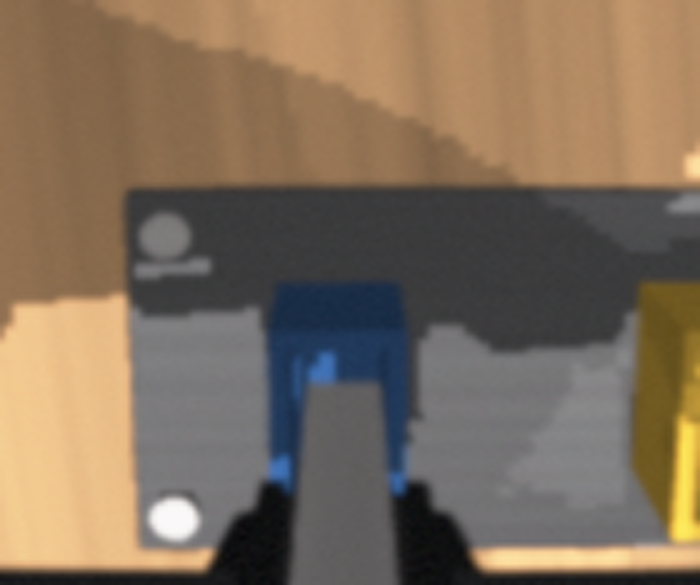

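View pics/a11.png

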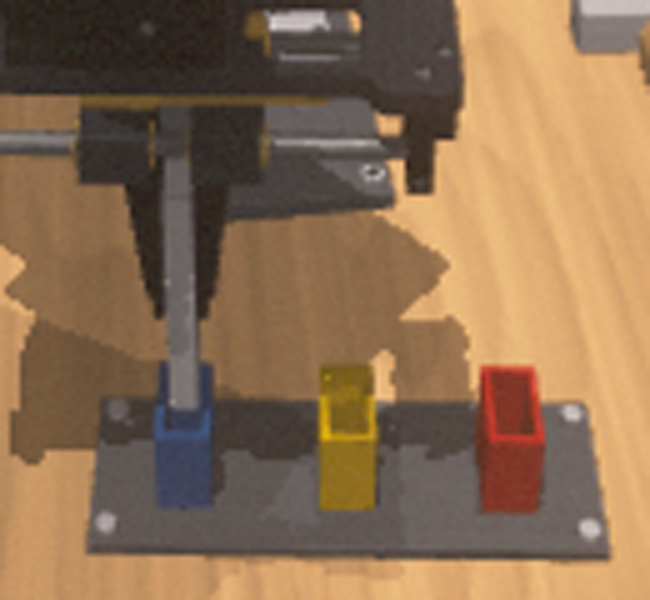

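View pics/b11.png

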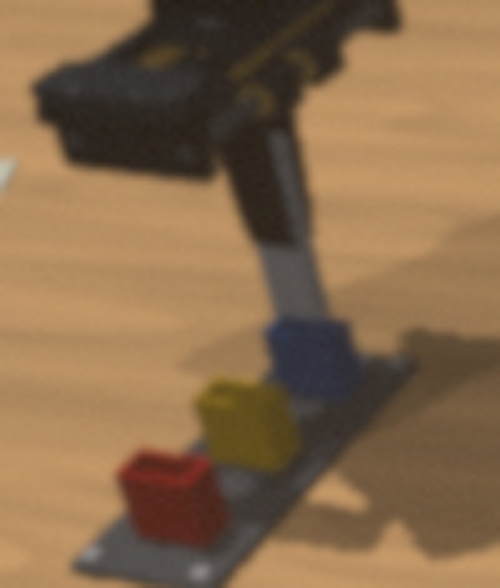

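Run:
```python
from h import *
np.set_printoptions(precision=2,suppress=True)
d=pickle.load(open("c11.pkl","rb"));c=d["wrist"]
def u(l): return (np.array(l,float)+.5)/[5,4.5]-.5+[210,130]
zf=97-44.1
F=castw(c,u([(304,382),(381,382)]),zf);print("foot front",F,F.mean(0))
Rm=castw(c,u([(271,330),(404,330)]),44);print("rim front",Rm,Rm.mean(0))
f=F.mean(0)-[.089*12.5,.996*12.5,0];r=Rm.mean(0)-[.089*18,.996*18,0];print(f,r,r-f)
D=d["side"];o=(235,230,5)
F=cast(D,un([(169,409),(199,409)],*o),zf);print("side foot rear",F, F.mean(0)+[.089*12.5,.996*12.5,0])
R=cast(D,un([(159,438),(213,438),(164,366),(211,366)],*o),44);print("side rim",R,R.mean(0))
```

```text
foot front [[ 474.67 -242.49   52.9 ]
 [ 485.2  -243.47   52.9 ]] [ 479.93 -242.98   52.9 ]
rim front [[ 470.4  -236.05   44.  ]
 [ 489.18 -237.8    44.  ]] [ 479.79 -236.92   44.  ]
[ 478.82 -255.43   52.9 ] [ 478.19 -254.85   44.  ] [-0.63  0.58 -8.9 ]
side foot rear [[ 472.27 -265.96   52.9 ]
 [ 483.03 -266.74   52.9 ]] [ 478.76 -253.9    52.9 ]
side rim [[ 468.24 -271.23   44.  ]
 [ 487.6  -272.62   44.  ]
 [ 471.16 -237.12   44.  ]
 [ 488.71 -238.4    44.  ]] [ 478.93 -254.84   44.  ]
```

```bash
python3 -m inch '[0,0.008,-0.0003,0,0,0,1, 0,0.005,0,0,0,0,1, 0,0,0,0,0,0,1]'
python3 -m inch '[0,0.01,0,0,0,0,1, 0,0.01,0,0,0,0,1, 0,0.006,0,0,0,0,1, 0,0,0,0,0,0,1, 0,0,0,0,0,0,1]'
```

```text
t: 17.8
eef_pos: [477.8, -254.8, 82.3]
tcp_rot: [-1.572, 0.001, -1.663]
ft_force: [-0.3, 0.1, -1.6]
opening: 0.104
t: 18.3
eef_pos: [478.1, -255.0, 56.9]
tcp_rot: [-1.571, 0.0, -1.663]
ft_force: [-0.4, -0.0, -2.2]
opening: 0.104
```

```bash
python3 -m inch '[0,0.002,0,0,0,0,1, 0,0.001,0,0,0,0,1, 0,0,0,0,0,0,1, 0,0,0,0,0,0,1]'
python3 -m inch '[0,0.0006,0,0,0,0,1, 0,0,0,0,0,0,1, 0,0,0,0,0,0,1]'
python3 -m inch '[0,0.0006,0,0,0,0,1, 0,0,0,0,0,0,1, 0,0,0,0,0,0,1]'
```

```text
t: 18.7
eef_pos: [478.2, -255.0, 54.2]
tcp_rot: [-1.571, -0.0, -1.663]
ft_force: [0.2, 0.3, -2.1]
opening: 0.103
t: 19.0
eef_pos: [478.1, -255.0, 53.5]
tcp_rot: [-1.571, 0.0, -1.663]
ft_force: [-0.6, -0.6, -1.8]
opening: 0.104
t: 19.3
eef_pos: [478.2, -255.0, 53.1]
tcp_rot: [-1.571, -0.0, -1.663]
ft_force: [-0.9, 0.8, 3.2]
opening: 0.107
```

```bash
python3 -m inch '[0,0,0,0,0,0,0.5, 0,0,0,0,0,0,0.5, 0,0,0,0,0,0,0.2, 0,0,0,0,0,0,0.2, 0,0,0,0,0,0,0.2, 0,0,0,0,0,0,0.2]'
python3 -m inch '[0,-0.01,0,0,0,0,0.2, 0,-0.03,0,0,0,0,0.2, 0,-0.04,0,0,0,0,0.2, 0,-0.04,0,0,0,0,0.2, 0,-0.03,0,0,0,0,0.2, 0.04,0,0,0,0,0,0.2, 0.04,0,0,0,0,0,0.2, 0,0,0,0,0,0,0.2, 0,0,0,0,0,0,0.2]'
python3 - <<'E'
from h import *
from cell import env
d={n:env.read_camera(n) for n in ["scene","side","wrist"]};d["st"]=env.state();pickle.dump(d,open("c12.pkl","wb"))
print(d["st"]["eef_pos"])
cv2.imwrite("pics/w12.png",d["wrist"]["pixels"])
cv2.imwrite("pics/a12.png",cv2.resize(d["side"]["pixels"][230:350,235:365],None,fx=5,fy=5,interpolation=cv2.INTER_CUBIC))
cv2.imwrite("pics/b12.png",d["scene"]["pixels"])
E
```

```text
t: 19.9
eef_pos: [478.2, -255.0, 52.9]
tcp_rot: [-1.571, 0.0, -1.663]
ft_force: [-0.0, 0.9, 0.3]
opening: 0.397
t: 20.8
eef_pos: [470.3, -335.0, 203.2]
tcp_rot: [-1.571, 0.0, -1.665]
ft_force: [0.3, -0.4, 0.1]
opening: 0.399
[ 470.79078161 -333.75380744  203.14496108]
```

View pics/w12.png

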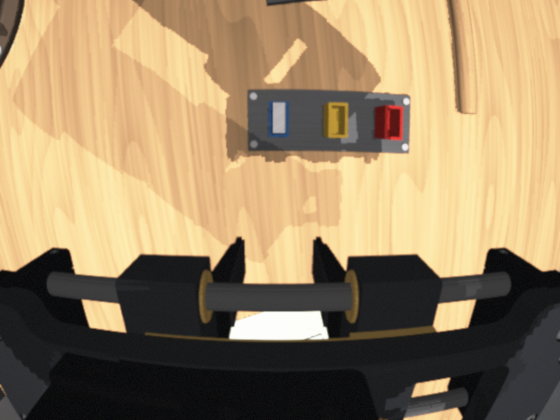

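View pics/a12.png

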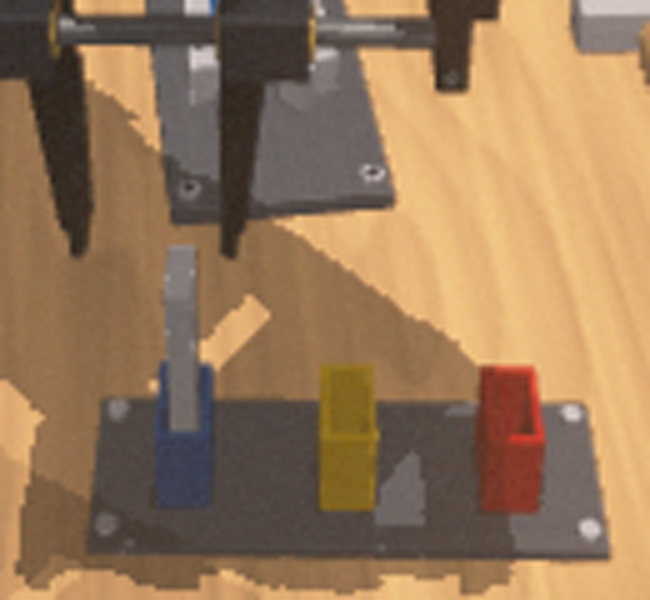

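View pics/b12.png

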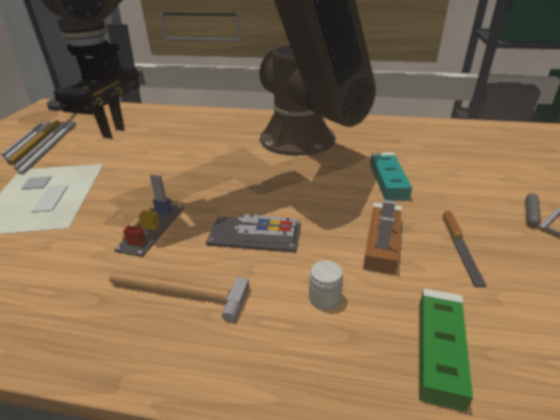

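The offcut stands upright in the blue socket. The gripper is clear, and nothing else appears to have moved. I'll check the height of its top, then hand in.

Run:
```python
from h import *
from cell import env
d=pickle.load(open("c12.pkl","rb"))
print(cast(d["side"],un([(166,247),(196,247)],235,230,5),109))
env.job_done(); print(env.state()["t"])
```

```text
[[ 473.65708037 -241.87341484  109.        ]
 [ 484.24385769 -242.6563193   109.        ]]
the job is handed in; nothing more can be done
the job is handed in; nothing more can be done
```

The offcut from the white-end slot reads blue on the gauge. It now stands upright, fully down and released in the blue socket, and the job is handed in.

**Gauging:** I stood it on the gauge's bare plate and slid it in squarely until it wedged. It pushed back with about 8 N at most along the slot and about 2 N sideways. That pattern means both jaws were bearing on it. The leading edge stopped about 53 mm from the mouth, inside the blue band (38 to 63 mm). The gripper opening of about 10 mm agrees.

**Placing:** I drew it back out and lowered it into the blue socket with no side force. It met the floor with about 5 N at the height expected for fully down, and then I let go.

**Last checks:**
- **Offcut position:** in the last pictures it is upright. Its top edge lies within 1 mm of where it should be, assuming the top is 109 mm above the bench.
- **Other items:** the other two offcuts, the hammer, the file and the tin looked unmoved to the eye. I did not re-measure them.
- **Time:** about 21 s when handed in, with the gripper clear and touching nothing.

**Disagreements:** the cameras differed by up to about 4 mm along the gauge's length, and by about 1.5 mm in how far the offcut sat from the socket's centre. The first touch under the offcut on the gauge plate read about 10 N, so I eased off before sliding.

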